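# Seal a gel tray in its caster with the cam lock

### The arm

A 6-joint arm with a two-finger parallel gripper is mounted at the origin on a cart in front of the work surface, level with it; the furniture and walls round the work are solid. World frame = base frame: x ahead of the robot, y to its left, z up, the work surface at z = 0. Lengths are in m, angles in rad, forces in N, time in s.
With the tool pointing down it reaches from about 0.4 to 0.825 m from the base axis. Payload 7 kg.
Tool frame: the origin (TCP) lies at the very end of the fingers, on their centre line; the grasp point (between the pads) lies 19 mm behind it; z points along the fingers, y is the line along which they close (so a half turn about z gives the same grasp; the last joint's range is limited). The gripper opens to 88 mm and grips with 3 to 60 N. Pads are 19 mm wide; open, the fingers measure 130 mm over their backs; the gripper's body (78 mm by 193 mm) begins 47 mm behind the grasp point.
Start: joints at [1.419, 0.359, 0.012, 0, -1.224, -0.288], TCP at [0.287, 0.611, 0.201] pointing down, gripper open.
Joint ranges: [-3.07, 3.07], [-1.43, 2.12], [-1.02, 1.25], [-3.03, 1.67], [-3.05, -0], [-3.03, 3.03]. Speed limits (rad/s): [2.39, 2.39, 3.01, 3.14, 3.14, 3.14].

### API

Orientations are given as [roll, pitch, yaw] about the fixed x, y, z axes, in that order (R = Rz(yaw) Ry(pitch) Rx(roll)).
In Python, from station import arm gives the robot as it stands.
- The arm moves only by the tool step_arm, never from a script. Its argument "rows" is a list of rows, each a list of 5 numbers: the shift along the world's x, y, z in m, then the turn about the world's z in rad, then the finger opening in m, from 0 to 0.0876. In form: [[x, y, z, spin, gripper], ...]. A call has 1 to 20 rows; each row is the pose to reach, as a shift and turn from the pose commanded when the call began; what a row does not reach only later rows make up. A row lasts 1/10 s, in which the tool goes at most 50 mm and 8.59 degrees, less where a joint would pass 70% of its speed; a pose out of reach is approached as far as the arm can. A call with a gripper value outside its range is refused whole. The fingers move at their own pace and stop on an object; "newtons" is the grip in N (left out, the last holds). Time passes only in rows, so rows that repeat a pose let the fingers close. It gives the time, the measured TCP pose, the force, the opening and the grip force at its end, in the units of the state.
- arm.get_state(): the state, without advancing time (a new reading comes with each control period).
- arm.grab_frame(name): name is "scene" or "top" or "wrist"; returns a dict with "color" (384x512x3 uint8, blue, green, red), "vfov" (degrees; the focal length in pixels is half the picture's height over the tangent of half this angle, whatever the lens; pixels are square), "cx", "cy" (the principal point, pixels), "rvec" (rotation vector, rad) and "tvec" (3), from world to camera coordinates, as OpenCV has them. Camera axes: x right, y down, z forward; pixel columns grow to the right and rows downward; lengths in m; the calibration is good to about 2 mm. A picture is of the moment at which its call begins. There is no depth.
- arm.job_done(): hands the job in; it is judged then, once.
The state is a dict: "t": time; "q": joint angles; "qd": joint speeds; "joint_efforts": joint torques, N m; "eef_pos": TCP position; "ee_rot": TCP orientation; "force": force on the tool from outside, world axes, zero at the start; "moment": the same for the moment, N m; "width": finger opening in m; "gripper_force": force on a finger pad.
Only numpy, scipy, OpenCV 4.12 (cv2) and the standard library are available. Lean on these libraries where they do the work, as an engineer would, in place of code of your own. Each camera call takes 0.05 s, during which the arm holds its last target. There are 200 camera calls.

### The job

Seal the gel tray in its caster, ready for pouring, with pushes of the fingertips; lift nothing and leave everything else on the counter where it is. First swing the red cam lever all the way round to its released position, pointing back from the tray, so that the cam's low side faces the follower pin; then push the sliding end wall forward until its gasket meets the tray and the tray stands against the fixed end wall. Finally swing the lever all the way back to its locked position, out to the side, so that the cam bears behind the pin and squeezes the gasket.

Things in the scene. Friction and masses are not known exactly. Their poses are not given: they have to be found in the camera images.
- gel_caster: flat gel caster fixed to the counter: grey base 236 (its x) by 100 mm (its y), plate top at z = 12 mm, light blue side rails up to z = 21 mm. Origin on the counter under the base's centre; x points from the lever end to the fixed end wall (the way the sliding wall is pushed), y left, z up. Fixed wall: x = 104 to 116 mm, up to z = 58 mm; the face of its orange gasket is at x = 101 mm
- cam_pivot (a point): point on the cam's upright axis, 40 mm above the counter, at x = -68, y = -14 mm in the caster's frame; its axes are the caster's. The white cam plate round it reaches at most 22 mm, z = 19 to 29 mm; lever hub up to z = 39 mm
- cam_lever (a joint): angle of cam and red lever about the upright axis through cam_pivot, rad: 0 locked (stop), 2.30 released (stop), growing clockwise seen from above; starts at 0 to 0.1. The lever points along -1.309 - angle from the caster's x: to its right at 0, back and a little left at 2.30. Stays where it is left; turning it takes 1 to 4 N at the handle
- lever_handle (a point): middle of the upright red handle bar of the lever, 62 mm from the cam's axis, 40 mm above the counter. The bar runs radially from 31 to 81 mm from the axis, is 11 mm thick and stands z = 30 to 52 mm. Nothing beside it is higher than z = 21 mm, save the sliding wall. Its frame turns with the lever: at lever angle 0 its axes are the caster's
- follower_pin (a point): top of the upright steel follower pin (10 mm across, up to z = 29 mm) on the tail of the sliding wall, 52 mm behind the wall's rear face. From lever angle 2.12 up the cam's low side lets the pin pass; at smaller angles the cam stops the pin (wall travel about 0.009 m) or, with the pin gone by, pushes it forward, fully below angle 0.2
- slide_wall (a joint): travel of the light blue sliding end wall along the caster's x, m: 0 fully back; starts at 0 to 0.006; about 0.047 when its gasket meets the tray and the tray stands against the fixed wall; about 0.049 when cam-locked; 0.055 stop. Stays where it is left; friction 2 N
- wall_back (a point): middle of the rear (lever-side) face of the sliding wall, 45 mm above the counter, moving with the wall; its axes are the caster's. The wall is 84 mm wide (y), 12 mm thick, up to z = 58 mm. Behind its middle lie a low tail with the follower pin and, released, the lever: push it 20 to 35 mm left of the middle (+y)
- gasket (a joint): squeeze of the soft orange gasket on the front of the sliding wall, m: 0 free, about 0.002 when the tray is sealed, 0.003 fully squeezed; spring 3500 N/m
- gel_tray: clear gel tray, 80 mm long (its x, open at both ends), 82 mm wide, 22 mm high, 120 g, a white comb across it (top 44 mm above the underside); lies loose on the base between the rails. Origin under its centre. It stands against the fixed wall when its origin is at x = 61 mm in the caster's frame; starts 3 to 13 mm short of that
- tube_rack: blue wire-grid tube rack, 59 x 154 x 62 mm, at the back of the counter; origin under its centre
- beaker: clear graduated beaker, 69 mm wide, 87 mm tall, at the back; origin under its centre
- reagent: small dropper bottle with a black cap, 25 mm wide, 90 mm tall, at the back; origin under its centre
- timer: white bench timer, 58 x 70 x 20 mm, near the front edge; origin under its centre
- marker: black and white marker pen lying down, 135 mm long along its y, 16 mm high, near the front edge; origin under its centre

How it is judged:
On the way, in this order (a step that is already met when the one before it is completed fails the run):
1. the cam lever is swung to its released position while the sliding wall is still back (value of joint cam_lever above 2.05 rad and value of joint slide_wall below 0.016 m), for 0.1 s.
2. with the cam released, the sliding wall is pushed forward to the tray (value of joint cam_lever above 2 rad and value of joint slide_wall above 0.044 m and x of gel_tray in the frame of gel_caster above 0.0575 m), for 0.1 s.
At the end, for the whole second after the job is handed in: The lever is back at its locked position (below 0.2 rad), the sliding wall is home (beyond 46 mm) with its gasket squeezed more than 1.2 mm, and the tray lies flat, straight and at rest against the fixed wall (within 2 mm) (value of joint cam_lever below 0.2 rad and value of joint gasket above 0.0012 m and value of joint slide_wall above 0.046 m and x of gel_tray in the frame of gel_caster above 0.059 m and z of gel_tray in the frame of gel_caster below 0.016 m and angle between gel_tray's own z axis and vertical below 0.05 rad and angle between the x axis of gel_tray and the x axis of gel_caster, either way round below 0.05 rad and linear speed of gel_tray below 0.01 m/s); the robot touches nothing.
It fails at once if the gel tray is lifted or tipped (z of gel_tray in the frame of gel_caster above 0.022 m or angle between gel_tray's own z axis and vertical above 0.2 rad).
It fails at once if something else on the counter is pushed or carried away (more than 20 mm) (distance of any of tube_rack, beaker, reagent, timer, marker from where it was at the start of the episode above 0.02 m).
It also fails if it takes over 54 s, if anything falls off the work surface, if the arm or the gripper's body presses on something with over 40 N, if the wrist force passes 120 N, or if a joint passes its speed limit or range.

## Working session

There is one attempt and no reset: what is moved stays moved. The work goes in short steps, Python scripts to look and compute and a tool call to move; the robot and the scene stay as the last step left them, time stands still between calls to the robot, and variables do not carry over. Pictures are saved under pics/ and viewed, at most 10 in all, crops included, and the job is handed in when it is done.

Besides the shell and the picture viewer there is one more tool, called in YAML: its name, and indented under it one key for each argument. step_arm: Moves the arm, as the interface text tells. Its arguments: {"type":"object","properties":{"rows":{"type":"array"},"newtons":{"type":"number"}},"required":["rows"]}

```bash
mkdir -p pics; python3 - <<'E'
from station import arm
import cv2,pickle
for n in ("top","scene"):
    f=arm.grab_frame(n); pickle.dump(f,open(f"pics/{n}0.pkl","wb")); cv2.imwrite(f"pics/{n}0.png",cv2.resize(f["color"],(800,600),interpolation=cv2.INTER_CUBIC))
    print(n,f["vfov"],f["cx"],f["cy"],f["rvec"],f["tvec"])
print(arm.get_state())
E
```

```text
top 55.366401612741015 251.5239273380734 193.21106800239815 [ 2.15824318 -2.16790123  0.07576652] [-0.2734442   0.51922287  0.89530733]
scene 43.394350004775674 251.57579878845686 197.03519729197401 [ 1.92771749 -1.14148372  0.58837925] [-0.51170345  0.21957442  0.86494468]
{'t': 0.1, 'q': array([ 1.41909238e+00,  3.59345005e-01,  1.11879496e-02, -3.07199825e-04,
       -1.22411466e+00, -2.88090438e-01]), 'qd': array([ 0.00059229, -0.00196521,  0.00071313,  0.0004996 , -0.00023635,
        0.00059445]), 'joint_efforts': array([-1.34774891e-03, -5.84164989e+01,  2.93751293e+01,  7.01547056e+00,
        1.01827996e-02, -4.44940827e-05]), 'eef_pos': array([0.28721751, 0.61033417, 0.20041373]), 'ee_rot': array([ 3.14009601e+00, -1.42326512e-04, -4.39898871e-01]), 'force': array([ 0.24513153, -0.71777725,  0.25711492]), 'moment': array([-0.00843823,  0.02210582, -0.05046658]), 'gripper_force': 0.0, 'width': 0.08782950915390439}
```

View pics/top0.png

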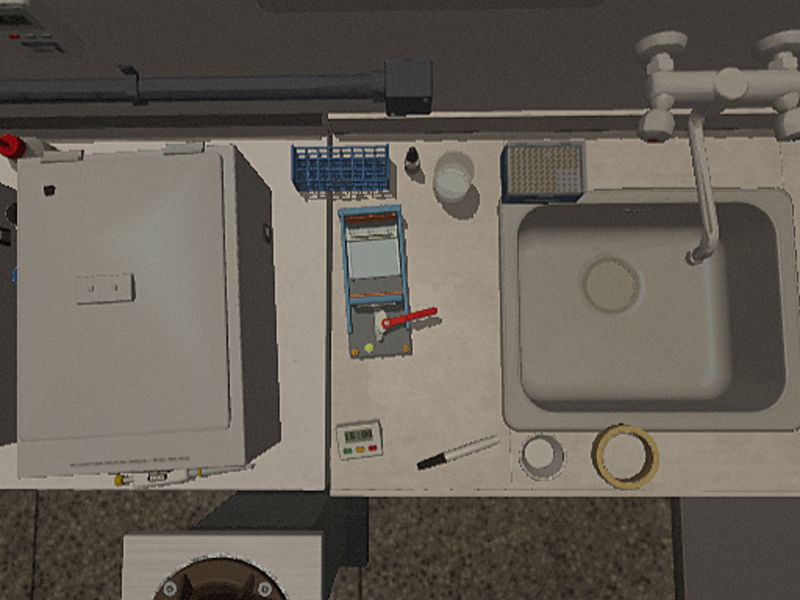

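View pics/scene0.png

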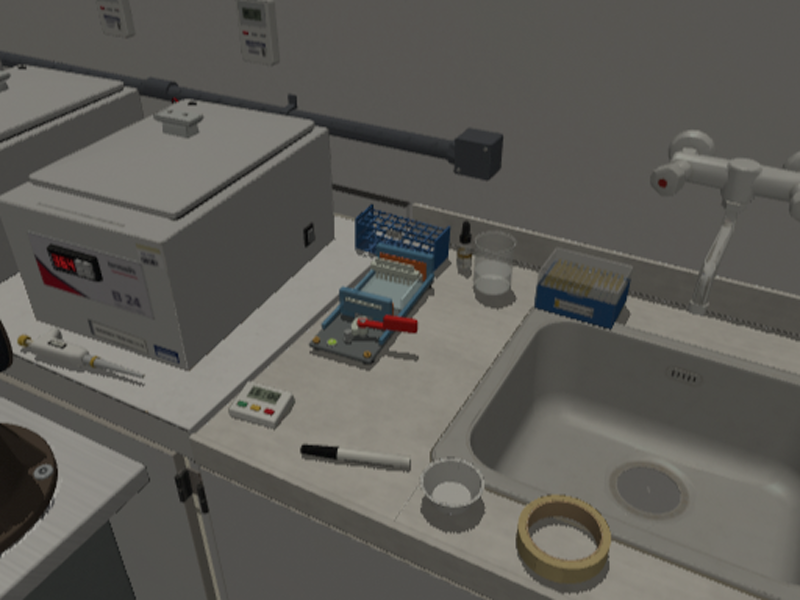

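The top view shows the caster at about (375,280), x up the image, with the lever pointing right from (385,325) to (437,311). The scene view agrees. I'll zoom in.

```bash
python3 - <<'E'
import cv2,pickle,numpy as np
f=pickle.load(open("pics/top0.pkl","rb"))
c=f["color"][120:240,200:300]
cv2.imwrite("pics/crop0.png",cv2.resize(c,None,fx=5,fy=5,interpolation=cv2.INTER_CUBIC))
for n in ("top","scene"):
    f=pickle.load(open(f"pics/{n}0.pkl","rb"));R=cv2.Rodrigues(f["rvec"])[0];print(-R.T@f["tvec"],R)
E
```

```text
[ 0.4331372  -0.29634289  0.93301253] [[-0.00340309 -0.99973247 -0.02287794]
 [-0.99569602  0.00550648 -0.09251544]
 [ 0.09261667  0.02246464 -0.99544839]]
[-0.26218766 -0.73545481  0.66973615] [[ 0.48411051 -0.87497659 -0.00727822]
 [-0.50170333 -0.27075037 -0.82157654]
 [ 0.71688966  0.40138535 -0.57005177]]
```

View pics/crop0.png

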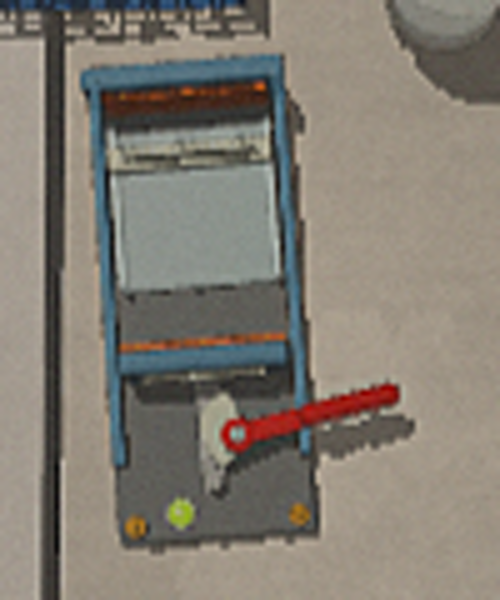

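```bash
cat > h.py <<'E'
import cv2,numpy as np
from scipy.optimize import least_squares
def proj(f,P):
    h=f["color"].shape[0]; F=h/2/np.tan(np.radians(f["vfov"]/2))
    K=np.array([[F,0,f["cx"]],[0,F,f["cy"]],[0,0,1.]])
    return cv2.projectPoints(np.array(P,float).reshape(-1,1,3),np.array(f["rvec"],float),np.array(f["tvec"],float),K,None)[0][:,0]
def c2w(p,P):
    P=np.array(P,float); c,s=np.cos(p[2]),np.sin(p[2])
    return np.c_[p[0]+c*P[:,0]-s*P[:,1],p[1]+s*P[:,0]+c*P[:,1],P[:,2]]
E
python3 - <<'E'
from h import *
import pickle
f=pickle.load(open("pics/top0.pkl","rb"))
px=np.array([(122,540),(318,533),(236,433),(83,73),(282,57),(398,392),(122,376),(287,366)])/5+[200,120]-0.4
def pts(p):
    a=-1.309-p[3]; w=-.0  # wall rear face x: pivot-based unknown -> p[4]
    return c2w(p,[(-.118,.05,.012),(-.118,-.05,.012),(-.068,-.014,.039),(.116,.05,.058),(.116,-.05,.058),
     (-.068+.081*np.cos(a),-.014+.081*np.sin(a),.045),(p[4],.042,.058),(p[4],-.042,.058)])
r=least_squares(lambda p:(proj(f,pts(p))-px).ravel(),[.55,-.2,0,0,-.03])
print(r.x,r.fun.reshape(-1,2).round(2)); p=r.x
print(pts(p).round(3))
for n,P in dict(handle0=[-.068+.062*np.cos(-1.309),-.014+.062*np.sin(-1.309),.04],h230=[-.068+.062*np.cos(-3.609),-.014+.062*np.sin(-3.609),.04]).items(): print(n,c2w(p,[P]))
# other objects: approximate tops
def ray(u,v,z):
    F=192/np.tan(np.radians(f["vfov"]/2));R=cv2.Rodrigues(f["rvec"])[0];o=-R.T@f["tvec"]
    d=R.T@np.array([(u*.64-f["cx"])/F,(v*.64-f["cy"])/F,1]);return (o+d*(z-o[2])/d[2]).round(3)
print("box edge z.25",ray(232,150,.25),ray(280,460,0.0),"timer",ray(360,440,.02),"rack",ray(340,165,.06))
E
```

```text
[ 0.55007033 -0.24715741  0.06568943  0.06956629 -0.03689798] [[-0.46  1.39]
 [ 0.1   0.02]
 [ 0.45  0.54]
 [-0.44 -1.07]
 [ 0.57 -0.88]
 [ 0.15 -0.04]
 [-1.12  0.25]
 [ 0.72 -0.23]]
[[ 0.429 -0.205  0.012]
 [ 0.436 -0.305  0.012]
 [ 0.483 -0.266  0.039]
 [ 0.663 -0.19   0.058]
 [ 0.669 -0.289  0.058]
 [ 0.504 -0.344  0.045]
 [ 0.51  -0.208  0.058]
 [ 0.516 -0.291  0.058]]
handle0 [[ 0.50307911 -0.32429583  0.04      ]]
h230 [[ 0.42607176 -0.24134888  0.04      ]]
box edge z.25 [ 0.687 -0.082  0.25 ] [ 0.266 -0.093  0.   ] timer [ 0.3   -0.223  0.02 ] rack [ 0.731 -0.194  0.06 ]
```

```bash
python3 - <<'E'
from h import *
import pickle
F=[pickle.load(open(f"pics/{n}0.pkl","rb")) for n in("top","scene")]
# pairs in 800x600 pixels (top, scene)
for n,a,b in [("lid corner",(230,430),(178,217)),("lid back corner",(222,152),(328,128)),("beaker",(453,160),(497,240)),("cap",(411,150),(465,225)),("pipe box",(433,112),(475,175))]:
    r=least_squares(lambda P:np.r_[proj(F[0],P)[0]-np.array(a)*.64,proj(F[1],P)[0]-np.array(b)*.64],[.5,0,.2])
    print(n,r.x.round(3),r.fun.round(1))
E
```

```text
lid corner [ 0.344 -0.082  0.224] [ 1.4 -1.  -1.8 -0.3]
lid back corner [ 0.702 -0.064  0.214] [ 3.2 -2.1 -4.7 -0. ]
beaker [ 0.732 -0.37   0.074] [-0.2  0.1  0.2 -0. ]
cap [ 0.748 -0.306  0.076] [ 0.1 -0.1 -0.1  0. ]
pipe box [ 0.764 -0.326  0.166] [-4.2  2.4  5.4 -1. ]
```

step_arm:
  rows:
    - [0,0,0.05,0,0.03]
    - [0,0,0.1,0,0.03]
    - [0,0,0.15,0,0.03]
    - [0,0,0.2,0,0.03]
    - [0,0,0.24,0,0.03]
    - [0.02,-0.04,0.25,-0.05,0.03]
    - [0.04,-0.08,0.25,-0.1,0.03]
    - [0.06,-0.12,0.25,-0.15,0.03]
    - [0.08,-0.16,0.25,-0.2,0.03]
    - [0.1,-0.2,0.25,-0.25,0.03]
    - [0.12,-0.24,0.25,-0.3,0.03]
    - [0.14,-0.28,0.25,-0.35,0.03]
    - [0.16,-0.32,0.25,-0.4,0.03]
    - [0.18,-0.36,0.25,-0.45,0.03]
    - [0.19,-0.4,0.25,-0.5,0.03]
    - [0.2,-0.445,0.25,-0.55,0.03]
    - [0.205,-0.49,0.25,-0.6,0.03]
    - [0.21,-0.535,0.25,-0.65,0.03]
    - [0.212,-0.58,0.25,-0.7,0.03]
    - [0.212,-0.625,0.25,-0.75,0.03]

```text
t: 2.1
eef_pos: [0.4991, -0.016, 0.4509]
ee_rot: [3.141, 0.0, -1.192]
force: [1.1, -1.0, -0.6]
width: 0.0299
gripper_force: 0.0
```

step_arm:
  rows:
    - [0,-0.045,0,-0.02,0.03]
    - [0,-0.09,0,-0.04,0.03]
    - [0,-0.135,0,-0.06,0.03]
    - [0,-0.18,0,-0.08,0.03]
    - [0,-0.225,0,-0.1,0.03]
    - [0,-0.27,0,-0.123,0.03]
    - [0,-0.312,0,-0.123,0.03]
    - [0,-0.312,-0.045,-0.123,0.03]
    - [0,-0.312,-0.09,-0.123,0.03]
    - [0,-0.312,-0.135,-0.123,0.03]
    - [0,-0.312,-0.18,-0.123,0.03]
    - [0,-0.312,-0.225,-0.123,0.03]
    - [0,-0.312,-0.27,-0.123,0.03]
    - [0,-0.312,-0.32,-0.123,0.03]
    - [0,-0.312,-0.33,-0.123,0.03]
    - [0,-0.312,-0.33,-0.123,0.03]

```text
t: 3.7
eef_pos: [0.4984, -0.3261, 0.1201]
ee_rot: [3.138, 0.002, -1.313]
force: [0.5, -0.3, 1.3]
width: 0.03
gripper_force: 0.0
```

```bash
python3 - <<'E'
from station import arm
import cv2,pickle,numpy as np
ims=[]
for n in ("wrist","scene"):
    f=arm.grab_frame(n); pickle.dump(f,open(f"pics/{n}1.pkl","wb")); ims.append(f["color"])
print(arm.get_state()["eef_pos"])
cv2.imwrite("pics/w1.png",cv2.resize(ims[0],(800,600)))
cv2.imwrite("pics/s1.png",cv2.resize(ims[1][100:260,150:350],(750,600),interpolation=cv2.INTER_CUBIC))
E
```

```text
[ 0.50083366 -0.32700218  0.12353748]
```

View pics/w1.png

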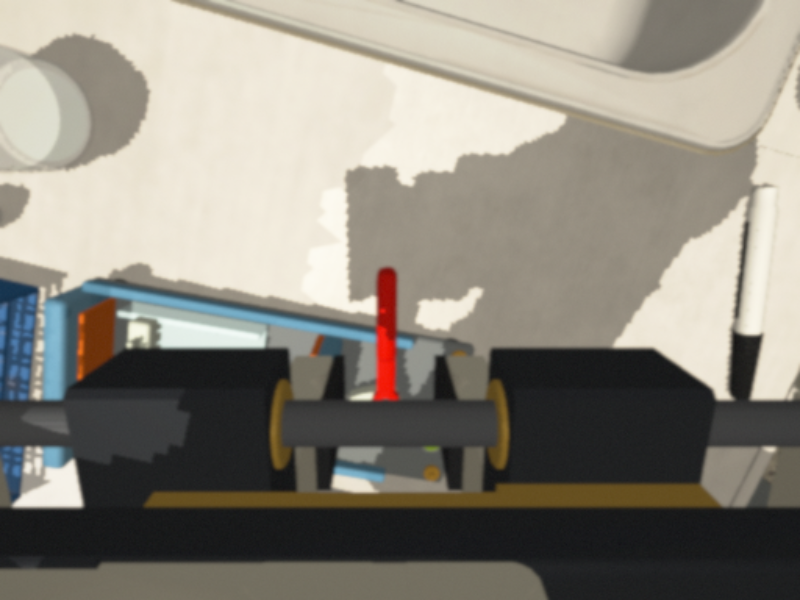

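View pics/s1.png

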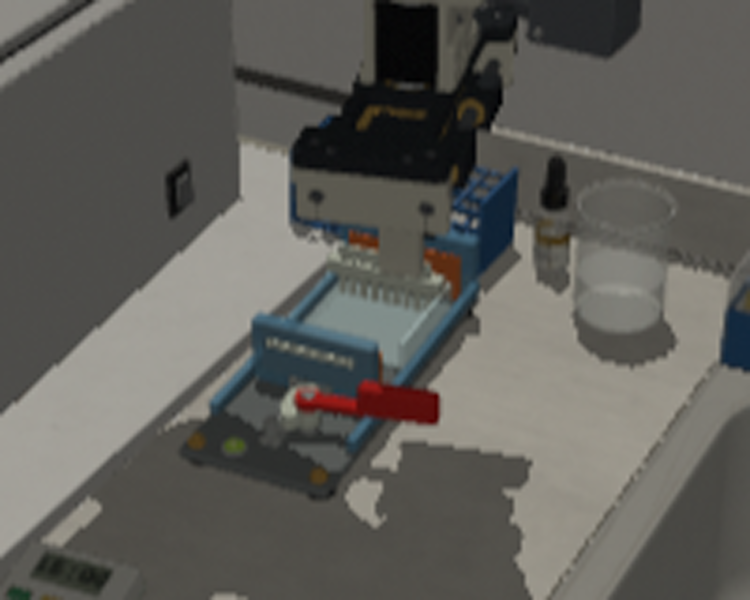

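The wrist view shows the bar at column 387, midway between the pads (343 and 437), and parallel to them. In the scene view the lever is clear. Next I'll check the bar tip against the model, using the wrist calibration.

```bash
python3 - <<'E'
from h import *
import pickle
f=pickle.load(open("pics/wrist1.pkl","rb"))
ph=-1.313;c,s=np.cos(ph),np.sin(ph)
print(proj(f,[(.483+r*c,-.266+r*s,.052) for r in(.081,.062,.04)])/.64)
p=[.550,-.247,.0657]
print(proj(f,c2w(p,[(.116,-.05,.058),(-.118,-.05,.012),(-.037,-.042,.058)]))/.64)
E
```

```text
[[390.31806322 270.91717673]
 [390.25019163 306.67637863]
 [390.17482393 346.38503184]]
[[ 45.2991506  294.72983244]
 [480.03388368 346.05320229]
 [342.01547069 363.17410469]]
```

step_arm:
  rows:
    - [0.001,0,-0.04,0,0.03]
    - [0.001,0,-0.07,0,0.03]
    - [0.001,0,-0.087,0,0.03]
    - [0.001,0,-0.087,0,0.03]

```text
t: 4.2
eef_pos: [0.5007, -0.3263, 0.0345]
ee_rot: [3.141, 0.0, -1.313]
force: [-0.6, 0.6, -0.2]
width: 0.03
gripper_force: 0.0
```

```bash
python3 - <<'E'
import numpy as np
# arc about pivot from commanded (0.500,-0.326), angle a=.07 -> steps of .13
c=np.array([.484,-.266]);v=np.array([.500,-.326])-c
for d in np.r_[np.arange(.13,2.25,.13),2.25,2.3,2.35]:
    C,S=np.cos(d),np.sin(d); w=np.array([[C,S],[-S,C]])@v
    print([*(w-v).round(3),0,round(-d,2),.03])
E
```

```text
[np.float64(-0.008), np.float64(-0.002), 0, np.float64(-0.13), 0.03]
[np.float64(-0.016), np.float64(-0.002), 0, np.float64(-0.26), 0.03]
[np.float64(-0.024), np.float64(-0.002), 0, np.float64(-0.39), 0.03]
[np.float64(-0.032), np.float64(-0.0), 0, np.float64(-0.52), 0.03]
[np.float64(-0.04), np.float64(0.003), 0, np.float64(-0.65), 0.03]
[np.float64(-0.047), np.float64(0.006), 0, np.float64(-0.78), 0.03]
[np.float64(-0.054), np.float64(0.011), 0, np.float64(-0.91), 0.03]
[np.float64(-0.06), np.float64(0.016), 0, np.float64(-1.04), 0.03]
[np.float64(-0.065), np.float64(0.022), 0, np.float64(-1.17), 0.03]
[np.float64(-0.07), np.float64(0.029), 0, np.float64(-1.3), 0.03]
[np.float64(-0.073), np.float64(0.036), 0, np.float64(-1.43), 0.03]
[np.float64(-0.076), np.float64(0.043), 0, np.float64(-1.56), 0.03]
[np.float64(-0.077), np.float64(0.051), 0, np.float64(-1.69), 0.03]
[np.float64(-0.078), np.float64(0.059), 0, np.float64(-1.82), 0.03]
[np.float64(-0.078), np.float64(0.067), 0, np.float64(-1.95), 0.03]
[np.float64(-0.076), np.float64(0.075), 0, np.float64(-2.08), 0.03]
[np.float64(-0.074), np.float64(0.083), 0, np.float64(-2.21), 0.03]
[np.float64(-0.073), np.float64(0.085), 0, np.float64(-2.25), 0.03]
[np.float64(-0.071), np.float64(0.088), 0, np.float64(-2.3), 0.03]
[np.float64(-0.07), np.float64(0.091), 0, np.float64(-2.35), 0.03]
```

step_arm:
  rows:
    - [-0.008,-0.002,0,-0.13,0.03]
    - [-0.016,-0.002,0,-0.26,0.03]
    - [-0.024,-0.002,0,-0.39,0.03]
    - [-0.032,0,0,-0.52,0.03]
    - [-0.04,0.003,0,-0.65,0.03]
    - [-0.047,0.006,0,-0.78,0.03]
    - [-0.054,0.011,0,-0.91,0.03]
    - [-0.06,0.016,0,-1.04,0.03]
    - [-0.065,0.022,0,-1.17,0.03]
    - [-0.07,0.029,0,-1.3,0.03]
    - [-0.073,0.036,0,-1.43,0.03]
    - [-0.076,0.043,0,-1.56,0.03]
    - [-0.077,0.051,0,-1.69,0.03]
    - [-0.078,0.059,0,-1.82,0.03]
    - [-0.078,0.067,0,-1.95,0.03]
    - [-0.076,0.075,0,-2.08,0.03]
    - [-0.074,0.083,0,-2.21,0.03]
    - [-0.073,0.085,0,-2.25,0.03]
    - [-0.073,0.085,0,-2.25,0.03]

```text
t: 6.1
eef_pos: [0.43, -0.2414, 0.0371]
ee_rot: [3.14, 0.005, 2.721]
force: [-0.6, -0.1, -0.1]
width: 0.0297
gripper_force: 0.0
```

step_arm:
  rows:
    - [0.002,0.003,0,-0.05,0.03]
    - [0.003,0.006,0,-0.1,0.03]
    - [0.003,0.006,0,-0.1,0.03]

```text
t: 6.4
eef_pos: [0.432, -0.2355, 0.036]
ee_rot: [3.141, 0.003, 2.622]
force: [0.3, -0.6, -0.6]
width: 0.0301
gripper_force: 0.0
```

```bash
python3 - <<'E'
from station import arm
import cv2,pickle
ims=[]
for n in ("wrist","top"):
    f=arm.grab_frame(n); pickle.dump(f,open(f"pics/{n}2.pkl","wb")); ims.append(f["color"])
cv2.imwrite("pics/w2.png",cv2.resize(ims[0],(640,480)))
E
```

```text
(no output)
```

View pics/w2.png

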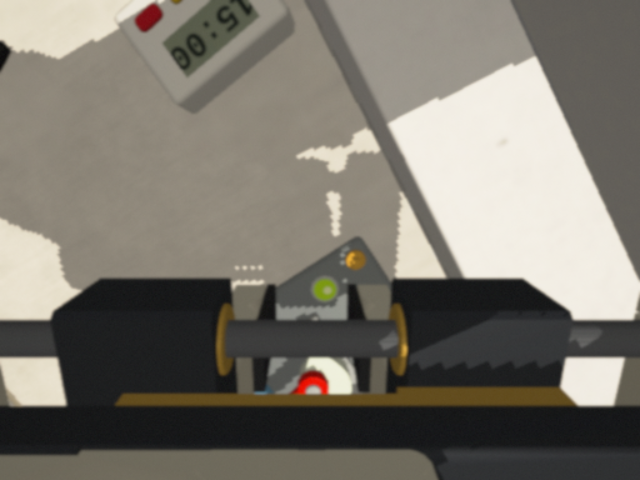

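The wrist view shows no bar between the fingers, only the red hub at (313,385). I'll check the top view.

```bash
python3 - <<'E'
import cv2,pickle
a=pickle.load(open("pics/top2.pkl","rb"))["color"][120:250,190:310]
from station import arm
f=arm.grab_frame("scene");pickle.dump(f,open("pics/scene2.pkl","wb"))
b=f["color"][140:270,180:300]
cv2.imwrite("pics/t2.png",cv2.resize(cv2.hconcat([a,b]),(800,433),interpolation=cv2.INTER_CUBIC))
E
```

```text
(no output)
```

View pics/t2.png

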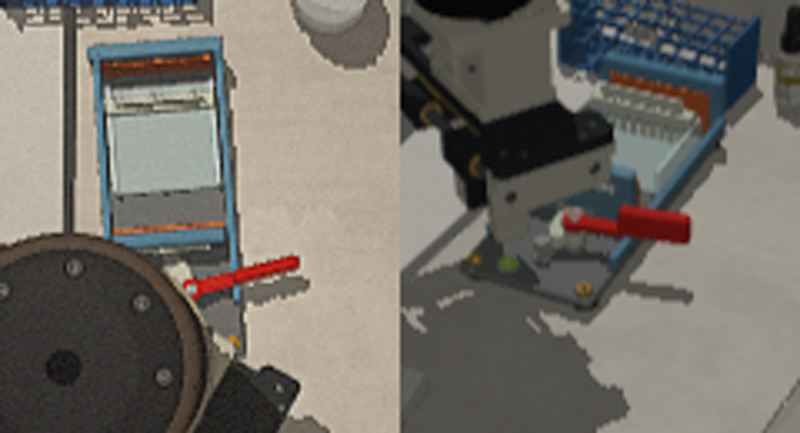

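```bash
python3 - <<'E'
from h import *
import pickle
f=pickle.load(open("pics/scene2.pkl","rb"))
psi=2.622;x=np.array([np.cos(psi),np.sin(psi),0]);y=np.array([np.sin(psi),-np.cos(psi),0]);t=np.array([.432,-.2355,.036])
im=f["color"].copy()[120:270,170:310]; im=cv2.resize(im,None,fx=5,fy=5,interpolation=cv2.INTER_CUBIC)
def d(P,col):
    q=((proj(f,P)-[170,120])*5+2).astype(int)
    cv2.polylines(im,[q.reshape(-1,1,2)],True,col,1)
for s in(1,-1):
  for z in (0,.05):
    d([t+y*s*a+x*b+[0,0,z] for a,b in((.015,.0095),(.036,.0095),(.036,-.0095),(.015,-.0095))],(0,255,0) if z==0 else (255,255,0))
ph=-1.313;u=np.array([np.cos(ph),np.sin(ph),0]);o=np.array([.483,-.266,0])
d([o+u*r+[0,0,z] for r,z in((.031,.03),(.081,.03),(.081,.052),(.031,.052))],(255,0,255))
cv2.imwrite("pics/o2.png",im)
E
```

```text
(no output)
```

View pics/o2.png

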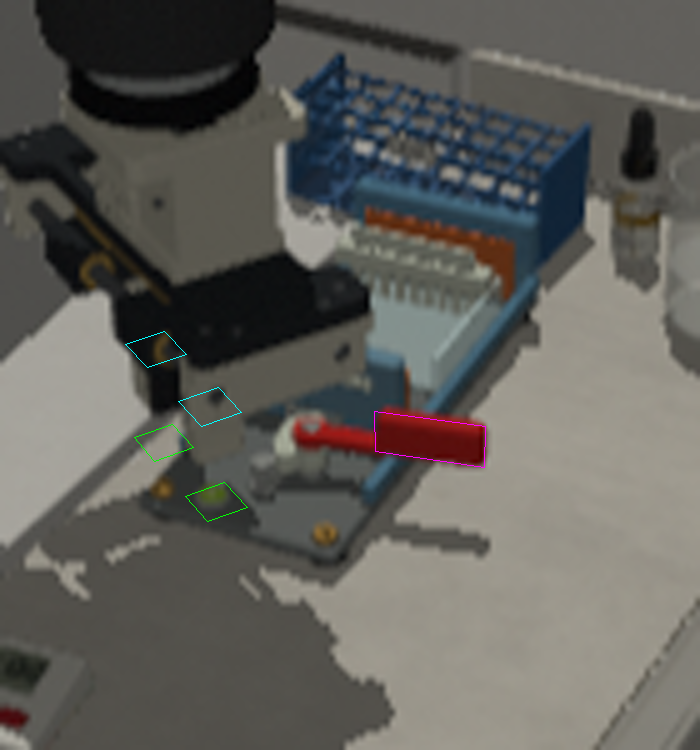

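The magenta model lies exactly on the bar. The visible fingertip ends near (212,463), but the reported TCP projects to about (212,510). So the real tips are roughly 25 mm above the reported TCP, and they swept over the lever without touching it. I'll go back and descend lower, watching the force.

step_arm:
  rows:
    - [0,0,0.04,0,0.03]
    - [0.005,-0.006,0.04,0.14,0.03]
    - [0.01,-0.012,0.04,0.28,0.03]
    - [0.014,-0.018,0.04,0.42,0.03]
    - [0.019,-0.024,0.04,0.56,0.03]
    - [0.023,-0.03,0.04,0.7,0.03]
    - [0.028,-0.036,0.04,0.84,0.03]
    - [0.033,-0.042,0.04,0.98,0.03]
    - [0.037,-0.048,0.04,1.12,0.03]
    - [0.042,-0.055,0.04,1.26,0.03]
    - [0.047,-0.061,0.04,1.4,0.03]
    - [0.051,-0.067,0.04,1.54,0.03]
    - [0.056,-0.073,0.04,1.68,0.03]
    - [0.06,-0.079,0.04,1.82,0.03]
    - [0.065,-0.085,0.04,1.96,0.03]
    - [0.07,-0.091,0.04,2.1,0.03]
    - [0.07,-0.091,0.04,2.24,0.03]
    - [0.07,-0.091,0.04,2.35,0.03]
    - [0.07,-0.091,0.04,2.35,0.03]

```text
t: 8.45
eef_pos: [0.5004, -0.3266, 0.0744]
ee_rot: [-3.142, -0.0, -1.31]
force: [-0.4, 0.5, -0.8]
width: 0.03
gripper_force: 0.0
```

step_arm:
  rows:
    - [0,0,-0.03,0,0.03]
    - [0,0,-0.045,0,0.03]
    - [0,0,-0.055,0,0.03]
    - [0,0,-0.064,0,0.03]
    - [0,0,-0.064,0,0.03]

```text
t: 8.95
eef_pos: [0.4999, -0.3261, 0.0094]
ee_rot: [3.14, 0.001, -1.314]
force: [-0.7, 0.0, 0.1]
width: 0.0303
gripper_force: 0.0
```

step_arm:
  rows:
    - [-0.008,-0.002,0,-0.13,0.03]
    - [-0.016,-0.002,0,-0.26,0.03]
    - [-0.024,-0.002,0,-0.39,0.03]
    - [-0.024,-0.002,0,-0.39,0.03]

```text
t: 9.35
eef_pos: [0.4762, -0.3284, 0.0112]
ee_rot: [-3.141, -0.0, -1.706]
force: [-0.2, -0.7, 0.1]
width: 0.0301
gripper_force: 0.0
```

```bash
python3 - <<'E'
from station import arm
import cv2,pickle,numpy as np
f=arm.grab_frame("scene");pickle.dump(f,open("pics/scene3.pkl","wb"))
c=f["color"]
cv2.imwrite("pics/o3.png",cv2.resize(c[120:270,170:330],None,fx=5,fy=5,interpolation=cv2.INTER_CUBIC)[:600])
s=arm.get_state();print(s["eef_pos"],s["force"],s["ee_rot"])
E
```

```text
[ 0.476796   -0.32851997  0.01115624] [-0.01687848  0.5208775  -0.27824754] [-3.14033694e+00 -3.51964134e-04 -1.70042012e+00]
```

View pics/o3.png

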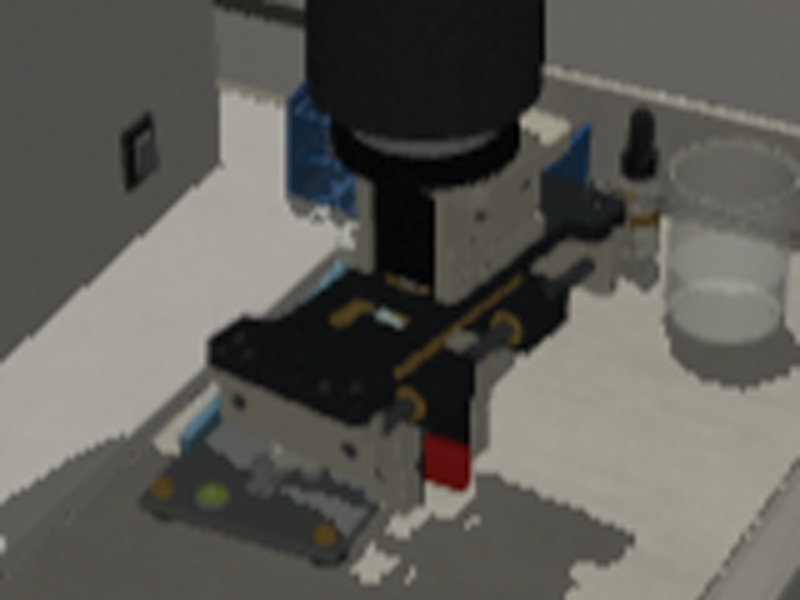

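The bar is now between the fingers, at (447,465), and has shifted from its old place. I'll continue the swing.

step_arm:
  rows:
    - [-0.008,0.002,0,-0.13,0.03]
    - [-0.016,0.005,0,-0.26,0.03]
    - [-0.023,0.008,0,-0.39,0.03]
    - [-0.03,0.013,0,-0.52,0.03]
    - [-0.036,0.018,0,-0.65,0.03]
    - [-0.041,0.024,0,-0.78,0.03]
    - [-0.046,0.031,0,-0.91,0.03]
    - [-0.049,0.038,0,-1.04,0.03]
    - [-0.052,0.045,0,-1.17,0.03]
    - [-0.053,0.053,0,-1.3,0.03]
    - [-0.054,0.061,0,-1.43,0.03]
    - [-0.054,0.069,0,-1.56,0.03]
    - [-0.052,0.077,0,-1.69,0.03]
    - [-0.05,0.085,0,-1.82,0.03]
    - [-0.049,0.087,0,-1.86,0.03]
    - [-0.049,0.087,0,-1.86,0.03]

```text
t: 11.0
eef_pos: [0.4284, -0.2411, 0.0108]
ee_rot: [3.141, 0.001, 2.724]
force: [0.5, 0.3, 0.8]
width: 0.0299
gripper_force: 0.0
```

step_arm:
  rows:
    - [0.002,0.003,0,-0.05,0.03]
    - [0.003,0.006,0,-0.1,0.03]
    - [0.003,0.006,0,-0.1,0.03]

```text
t: 11.3
eef_pos: [0.4311, -0.2353, 0.0106]
ee_rot: [3.141, 0.001, 2.623]
force: [0.4, 0.1, -0.8]
width: 0.0297
gripper_force: 0.0
```

step_arm:
  rows:
    - [0.001,0.003,0,-0.04,0.03]
    - [0.001,0.003,0,-0.04,0.03]

```text
t: 11.5
eef_pos: [0.4317, -0.2334, 0.0106]
ee_rot: [-3.14, 0.001, 2.585]
force: [-0.6, -8.5, -2.4]
width: 0.0304
gripper_force: 4.0
```

step_arm:
  rows:
    - [-0.002,-0.005,0,0.08,0.03]
    - [-0.002,-0.005,0.04,0.08,0.03]
    - [0,0,0.08,0.1,0.03]
    - [0.01,0,0.1,0.24,0.0]
    - [0.02,0.007,0.1,0.38,0.0]
    - [0.03,0.007,0.1,0.52,0.0]
    - [0.04,0.007,0.1,0.66,0.0]
    - [0.047,0.007,0.1,0.8,0.0]
    - [0.047,0.007,0.1,0.94,0.0]
    - [0.047,0.007,0.1,1.08,0.0]
    - [0.047,0.007,0.1,1.22,0.0]
    - [0.047,0.007,0.1,1.36,0.0]
    - [0.047,0.007,0.1,1.5,0.0]
    - [0.047,0.007,0.1,1.64,0.0]
    - [0.047,0.007,0.1,1.78,0.0]
    - [0.047,0.007,0.1,1.92,0.0]
    - [0.047,0.007,0.1,2.06,0.0]
    - [0.047,0.007,0.1,2.198,0.0]
    - [0.047,0.007,0.1,2.198,0.0]

```text
t: 13.4
eef_pos: [0.4785, -0.2255, 0.1104]
ee_rot: [-3.141, -0.0, -1.499]
force: [0.5, -0.1, 0.1]
width: 0.0006
gripper_force: 0.0
```

```bash
cat > lev.py <<'E'
from h import *
from station import arm
import sys,pickle
# lever angle: compare projected bar with red mask, in all cameras
def run():
    for n in ("scene","wrist","top"):
        f=arm.grab_frame(n); pickle.dump(f,open(f"pics/last_{n}.pkl","wb"))
        h=cv2.cvtColor(f["color"],cv2.COLOR_BGR2HSV)
        m=(((h[...,0]<6)|(h[...,0]>174))&(h[...,1]>180)&(h[...,2]>60)).astype(np.uint8)
        best=[]
        for a in np.arange(-.1,2.45,.02):
            ph=.0657-1.309-a;u=np.array([np.cos(ph),np.sin(ph),0]);v=np.array([-u[1],u[0],0]);o=np.array([.483,-.266,0])
            P=[o+u*r+v*w+[0,0,z] for r in(.031,.081) for w in(-.0055,.0055) for z in(.03,.052)]
            k=np.zeros_like(m);cv2.fillConvexPoly(k,cv2.convexHull(proj(f,P).astype(np.float32)).round().astype(np.int32),1)
            best.append(((k&m).sum()/max(1,k.sum()),round(a,2)))
        print(n,m.sum(),sorted(best)[-3:])
    s=arm.get_state();print(s["t"],s["eef_pos"],s["ee_rot"],s["force"])
run()
E
python3 lev.py
```

```text
scene 423 [(np.float64(0.6192170818505338), np.float64(2.26)), (np.float64(0.635036496350365), np.float64(2.22)), (np.float64(0.650375939849624), np.float64(2.28))]
wrist 1419 [(np.float64(0.6769616026711185), np.float64(2.32)), (np.float64(0.683151718357083), np.float64(2.34)), (np.float64(0.6981786643538594), np.float64(2.36))]
top 197 [(np.float64(0.06060606060606061), np.float64(2.38)), (np.float64(0.0625), np.float64(2.32)), (np.float64(0.0625), np.float64(2.34))]
13.55 [ 0.47841019 -0.22537559  0.11032448] [-3.14151966e+00  1.30162631e-05 -1.50708028e+00] [-0.20244595  0.01591623  0.31818758]
```

step_arm:
  rows:
    - [0,0,-0.04,0,0.0]
    - [0,0,-0.08,0,0.0]
    - [0,0,-0.1,0,0.0]
    - [0,0,-0.1,0,0.0]

```text
t: 13.95
eef_pos: [0.476, -0.225, 0.0075]
ee_rot: [3.136, 0.001, -1.507]
force: [0.2, 0.3, -0.3]
width: 0.0006
gripper_force: 0.0
```

step_arm:
  rows:
    - [0.006,0,0,0,0.0]
    - [0.012,0.001,0,0,0.0]
    - [0.018,0.001,0,0,0.0]
    - [0.024,0.002,0,0,0.0]
    - [0.024,0.002,0,0,0.0]

```text
t: 14.45
eef_pos: [0.504, -0.2232, 0.011]
ee_rot: [-3.14, -0.0, -1.505]
force: [-1.1, 0.3, 0.2]
width: 0.0004
gripper_force: 0.0
```

step_arm:
  rows:
    - [0.005,0,0,0,0.0]
    - [0.01,0.001,0,0,0.0]
    - [0.015,0.001,0,0,0.0]
    - [0.02,0.001,0,0,0.0]
    - [0.024,0.002,0,0,0.0]
    - [0.024,0.002,0,0,0.0]

```text
t: 15.05
eef_pos: [0.5273, -0.2213, 0.0102]
ee_rot: [-3.141, -0.0, -1.505]
force: [-0.5, -0.8, 0.1]
width: 0.0004
gripper_force: 0.0
```

step_arm:
  rows:
    - [0.003,0,0,0,0.0]
    - [0.006,0,0,0,0.0]
    - [0.006,0,0,0,0.0]

```text
t: 15.35
eef_pos: [0.5327, -0.2211, 0.0101]
ee_rot: [-3.142, 0.0, -1.505]
force: [-1.2, 0.8, 0.2]
width: 0.0005
gripper_force: 0.6
```

```bash
python3 lev.py; python3 - <<'E'
import cv2,pickle
a=pickle.load(open("pics/last_top.pkl","rb"))["color"][120:240,200:300]
b=pickle.load(open("pics/last_scene.pkl","rb"))["color"][130:250,200:300]
cv2.imwrite("pics/p4.png",cv2.resize(cv2.hconcat([a,b]),(800,480),interpolation=cv2.INTER_CUBIC))
E
```

```text
scene 433 [(np.float64(0.6370106761565836), np.float64(2.26)), (np.float64(0.6496350364963503), np.float64(2.22)), (np.float64(0.6691729323308271), np.float64(2.28))]
wrist 3738 [(np.float64(0.7410981697171382), np.float64(2.36)), (np.float64(0.7556378323796702), np.float64(2.32)), (np.float64(0.7719180382935842), np.float64(2.34))]
top 230 [(np.float64(0.36496350364963503), np.float64(2.3)), (np.float64(0.390625), np.float64(2.32)), (np.float64(0.390625), np.float64(2.34))]
15.5 [ 0.53267937 -0.22125576  0.01026354] [-3.14108587e+00 -9.99528455e-05 -1.50467854e+00] [-0.97007656  0.18546403 -0.42270949]
```

View pics/p4.png

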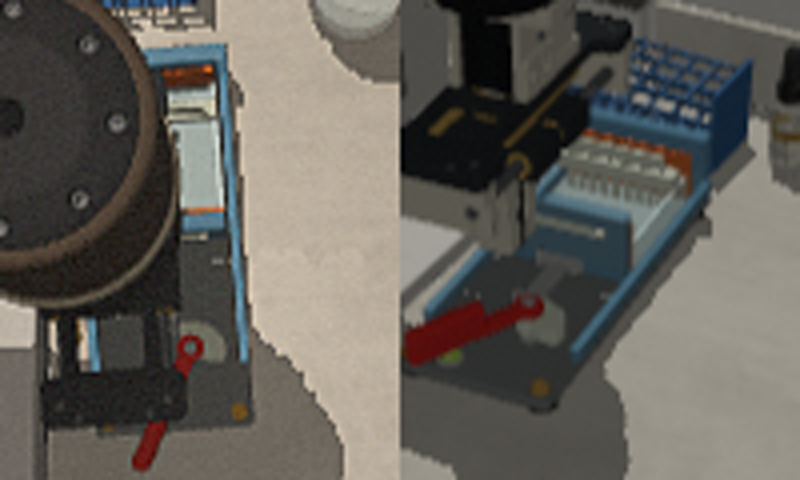

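The lever is released, pointing back. The wall has moved up so that its gasket (row 210) is at the tray edge. I'll keep pushing until the force rises.

step_arm:
  rows:
    - [0.002,0,0,0,0.0]
    - [0.004,0,0,0,0.0]
    - [0.004,0,0,0,0.0]

```text
t: 15.8
eef_pos: [0.5366, -0.2212, 0.0102]
ee_rot: [-3.141, 0.0, -1.505]
force: [-2.4, 1.0, 0.3]
width: 0.0007
gripper_force: 0.9
```

step_arm:
  rows:
    - [0.002,0,0,0,0.0]
    - [0.003,0,0,0,0.0]
    - [0.003,0,0,0,0.0]

```text
t: 16.1
eef_pos: [0.5387, -0.2211, 0.0101]
ee_rot: [3.14, 0.0, -1.505]
force: [-4.7, 3.8, 3.2]
width: 0.0003
gripper_force: 2.6
```

step_arm:
  rows:
    - [0.002,0,0,0,0.0]
    - [0.002,0,0,0,0.0]

```text
t: 16.3
eef_pos: [0.5397, -0.221, 0.0101]
ee_rot: [3.139, 0.001, -1.505]
force: [-7.4, 4.3, 5.9]
width: 0.0002
gripper_force: 4.1
```

step_arm:
  rows:
    - [0.0015,0,0,0,0.0]
    - [0.0015,0,0,0,0.0]

```text
t: 16.5
eef_pos: [0.5403, -0.221, 0.0101]
ee_rot: [3.137, 0.001, -1.505]
force: [-10.1, 5.0, 8.4]
width: 0.0006
gripper_force: 5.5
```

```bash
python3 - <<'E'
from h import *
from station import arm
f=arm.grab_frame("wrist"); g=arm.grab_frame("scene")
# wall rear top right corner & tray estimates: orange gasket of slide wall vs prediction in scene
p=[.550,-.247,.0657]
c=g["color"]; h=cv2.cvtColor(c,cv2.COLOR_BGR2HSV)
# brightness profile along the wall's top line y=-.035, z=.058, x from -.02 to .12
xs=np.arange(-.03,.12,.003)
q=proj(g,c2w(p,[(x,-.036,.058) for x in xs]))
for x,(u,v) in zip(xs,q): print(round(x,3),c[int(round(v)),int(round(u))],end=" ")
E
```

```text
-0.03 [66 59 44] -0.027 [66 58 43] -0.024 [66 58 43] -0.021 [66 58 43] -0.018 [66 58 43] -0.015 [68 62 49] -0.012 [85 92 89] -0.009 [85 92 89] -0.006 [72 73 65] -0.003 [70 64 51] -0.0 [66 59 43] 0.003 [66 60 46] 0.006 [97 88 67] 0.009 [97 88 67] 0.012 [126 114  84] 0.015 [131 120  92] 0.018 [131 120  92] 0.021 [138 139 124] 0.024 [138 139 124] 0.027 [119 124 114] 0.03 [ 95 102  97] 0.033 [111 117 110] 0.036 [110 117 111] 0.039 [85 95 93] 0.042 [85 95 93] 0.045 [75 85 87] 0.048 [75 85 87] 0.051 [84 94 92] 0.054 [84 93 92] 0.057 [85 95 92] 0.06 [120 133 130] 0.063 [126 140 136] 0.066 [121 134 131] 0.069 [84 93 92] 0.072 [84 93 92] 0.075 [89 98 96] 0.078 [89 98 96] 0.081 [28 51 96] 0.084 [45 53 77] 0.087 [44 55 93] 0.09 [65 54 36] 0.093 [72 59 39] 0.096 [73 60 41] 0.099 [69 57 37] 0.102 [85 71 47] 0.105 [114  96  64] 0.108 [114  96  64] 0.111 [99 80 53] 0.114 [99 80 53] 0.117 [56 41 26]
```

step_arm:
  rows:
    - [-0.008,0,0,0,0.0]
    - [-0.012,0,0.04,0,0.0]
    - [-0.02,0,0.08,0,0.0]
    - [-0.03,0,0.1,-0.14,0.03]
    - [-0.05,-0.005,0.1,-0.28,0.03]
    - [-0.07,-0.01,0.1,-0.42,0.03]
    - [-0.09,-0.015,0.1,-0.56,0.03]
    - [-0.1,-0.021,0.1,-0.7,0.03]
    - [-0.116,-0.021,0.1,-0.84,0.03]
    - [-0.116,-0.021,0.1,-0.98,0.03]
    - [-0.116,-0.021,0.1,-1.12,0.03]
    - [-0.116,-0.021,0.1,-1.26,0.03]
    - [-0.116,-0.021,0.1,-1.4,0.03]
    - [-0.116,-0.021,0.1,-1.54,0.03]
    - [-0.116,-0.021,0.1,-1.68,0.03]
    - [-0.116,-0.021,0.1,-1.82,0.03]
    - [-0.116,-0.021,0.1,-1.96,0.03]
    - [-0.116,-0.021,0.1,-2.038,0.03]
    - [-0.116,-0.021,0.1,-2.038,0.03]

```text
t: 18.5
eef_pos: [0.4279, -0.2426, 0.1107]
ee_rot: [3.141, 0.002, 2.739]
force: [-0.1, -0.3, 1.1]
width: 0.03
gripper_force: 0.0
```

```bash
python3 lev.py; python3 - <<'E'
from h import *
import pickle
f=pickle.load(open("pics/last_wrist.pkl","rb"))
h=cv2.cvtColor(f["color"],cv2.COLOR_BGR2HSV)
m=((h[...,0]<6)|(h[...,0]>174))&(h[...,1]>180)&(h[...,2]>60)
for r in range(150,330,15):
    c=np.where(m[r])[0]
    if len(c): print(r,c.min(),c.max())
a=.0657-1.309-2.3
print(proj(f,[(.483+r*np.cos(a),-.266+r*np.sin(a),.052) for r in(.081,.062,.04)]))
E
```

```text
scene 418 [(np.float64(0.6014234875444839), np.float64(2.26)), (np.float64(0.6167883211678832), np.float64(2.22)), (np.float64(0.631578947368421), np.float64(2.28))]
wrist 1087 [(np.float64(0.7028688524590164), np.float64(2.32)), (np.float64(0.7028913260219342), np.float64(2.36)), (np.float64(0.7256728778467909), np.float64(2.34))]
top 161 [(np.float64(0.0), np.float64(2.4)), (np.float64(0.0), np.float64(2.42)), (np.float64(0.0), np.float64(2.44))]
18.65 [ 0.42738951 -0.242433    0.11050252] [3.14145906e+00 1.14518313e-03 2.74278344e+00] [-0.44056451  0.48155606  0.09879582]
180 246 256
195 245 256
210 245 256
225 245 256
240 245 256
255 244 258
[[247.94671727 171.43904981]
 [247.88624596 195.28129815]
 [247.81920252 221.71476671]]
```

step_arm:
  rows:
    - [0,0,-0.04,0,0.03]
    - [0,0,-0.08,0,0.03]
    - [0,0,-0.1,0,0.03]
    - [0,0,-0.1,0,0.03]

```text
t: 19.05
eef_pos: [0.4248, -0.2419, 0.0078]
ee_rot: [-3.14, -0.005, 2.742]
force: [-0.1, 0.5, 0.3]
width: 0.0301
gripper_force: 0.0
```

```bash
python3 - <<'E'
import numpy as np
c=np.array([.484,-.266]);v=np.array([.4265,-.242])-c
for d in [*np.arange(.13,2.22,.13),2.25,2.3,2.35,2.4,2.45]:
    C,S=np.cos(d),np.sin(d); w=np.array([[C,-S],[S,C]])@v
    print([*map(float,(w-v).round(3)),0,round(float(d),2),.03],end=",")
E
```

```text
[-0.003, -0.008, 0, 0.13, 0.03],[-0.004, -0.016, 0, 0.26, 0.03],[-0.005, -0.024, 0, 0.39, 0.03],[-0.004, -0.032, 0, 0.52, 0.03],[-0.003, -0.04, 0, 0.65, 0.03],[-0.0, -0.047, 0, 0.78, 0.03],[0.003, -0.055, 0, 0.91, 0.03],[0.008, -0.061, 0, 1.04, 0.03],[0.013, -0.068, 0, 1.17, 0.03],[0.019, -0.073, 0, 1.3, 0.03],[0.026, -0.078, 0, 1.43, 0.03],[0.033, -0.081, 0, 1.56, 0.03],[0.041, -0.084, 0, 1.69, 0.03],[0.048, -0.086, 0, 1.82, 0.03],[0.056, -0.086, 0, 1.95, 0.03],[0.065, -0.086, 0, 2.08, 0.03],[0.073, -0.084, 0, 2.21, 0.03],[0.075, -0.084, 0, 2.25, 0.03],[0.078, -0.083, 0, 2.3, 0.03],[0.081, -0.082, 0, 2.35, 0.03],[0.084, -0.081, 0, 2.4, 0.03],[0.086, -0.079, 0, 2.45, 0.03],
```

step_arm:
  rows:
    - [-0.003,-0.008,0,0.13,0.03]
    - [-0.004,-0.016,0,0.26,0.03]
    - [-0.005,-0.024,0,0.39,0.03]
    - [-0.004,-0.032,0,0.52,0.03]
    - [-0.003,-0.04,0,0.65,0.03]
    - [0,-0.047,0,0.78,0.03]
    - [0.003,-0.055,0,0.91,0.03]
    - [0.008,-0.061,0,1.04,0.03]
    - [0.013,-0.068,0,1.17,0.03]
    - [0.019,-0.073,0,1.3,0.03]
    - [0.026,-0.078,0,1.43,0.03]
    - [0.033,-0.081,0,1.56,0.03]
    - [0.041,-0.084,0,1.69,0.03]
    - [0.048,-0.086,0,1.82,0.03]
    - [0.056,-0.086,0,1.95,0.03]
    - [0.065,-0.086,0,2.08,0.03]
    - [0.073,-0.084,0,2.21,0.03]
    - [0.078,-0.083,0,2.3,0.03]
    - [0.078,-0.083,0,2.3,0.03]

```text
t: 20.95
eef_pos: [0.5063, -0.3256, 0.0118]
ee_rot: [-3.14, -0.002, -1.24]
force: [-0.6, -0.6, 0.4]
width: 0.0298
gripper_force: 0.0
```

step_arm:
  rows:
    - [0.003,0.001,0,0.05,0.03]
    - [0.006,0.002,0,0.1,0.03]
    - [0.006,0.002,0,0.1,0.03]

```text
t: 21.25
eef_pos: [0.5111, -0.3234, 0.0113]
ee_rot: [-3.141, -0.001, -1.144]
force: [-1.5, 0.3, -0.4]
width: 0.0304
gripper_force: 0.3
```

step_arm:
  rows:
    - [0.002,0.001,0,0.04,0.03]
    - [0.002,0.001,0,0.04,0.03]

```text
t: 21.45
eef_pos: [0.5128, -0.3225, 0.011]
ee_rot: [-3.141, -0.0, -1.105]
force: [-1.5, -1.5, 1.9]
width: 0.0302
gripper_force: 0.9
```

step_arm:
  rows:
    - [0.003,0.001,0,0.02,0.03]
    - [0.003,0.001,0,0.02,0.03]

```text
t: 21.65
eef_pos: [0.5129, -0.3221, 0.0106]
ee_rot: [3.137, 0.002, -1.085]
force: [-10.0, -4.7, 7.4]
width: 0.0298
gripper_force: 5.6
```

step_arm:
  rows:
    - [0.002,0.001,0,0,0.03]
    - [0.002,0.001,0,0,0.03]

```text
t: 21.85
eef_pos: [0.5131, -0.3219, 0.0106]
ee_rot: [3.135, 0.003, -1.086]
force: [-14.7, -9.5, 9.9]
width: 0.0301
gripper_force: 8.7
```

Firm stop reached. I'll back off, rise and check.

step_arm:
  rows:
    - [-0.006,-0.002,0,-0.06,0.03]
    - [-0.01,-0.003,0,-0.1,0.03]
    - [-0.01,-0.003,0.04,-0.1,0.03]
    - [-0.01,-0.003,0.09,-0.1,0.03]
    - [-0.01,-0.04,0.14,-0.1,0.03]
    - [-0.01,-0.09,0.18,-0.1,0.03]
    - [-0.01,-0.14,0.2,-0.1,0.03]
    - [-0.03,-0.17,0.2,-0.1,0.03]
    - [-0.03,-0.17,0.2,-0.1,0.03]

```text
t: 22.75
eef_pos: [0.4871, -0.4947, 0.2123]
ee_rot: [-3.14, -0.003, -1.188]
force: [-0.6, 0.4, -0.4]
width: 0.0299
gripper_force: 0.0
```

```bash
python3 lev.py; python3 - <<'E'
from h import *
import pickle
p=[.550,-.247,.0657]
xs=np.arange(-.01,.12,.002)
F={n:pickle.load(open(f"pics/last_{n}.pkl","rb")) for n in("top","scene")}
T0=pickle.load(open("pics/top0.pkl","rb"))
for n,f,y,z in (("top",F["top"],-.02,.058),("top",F["top"],.03,.058),("top tray",F["top"],0,.034),("top0 tray",T0,0,.034)):
    print(n)
    q=proj(f,c2w(p,[(x,y,z) for x in xs])).astype(np.float32)
    s=cv2.remap(f["color"],q[:,0],q[:,1],cv2.INTER_LINEAR)[:,0]
    print(" ".join(f"{x*1000:.0f}:{b}/{r}" for x,(b,g,r) in zip(xs,s)))
E
```

```text
scene 441 [(np.float64(0.6445993031358885), np.float64(0.06)), (np.float64(0.6702898550724637), np.float64(0.02)), (np.float64(0.6703703703703704), np.float64(-0.04))]
wrist 0 [(np.float64(0.0), np.float64(2.4)), (np.float64(0.0), np.float64(2.42)), (np.float64(0.0), np.float64(2.44))]
top 209 [(np.float64(0.1590909090909091), np.float64(-0.02)), (np.float64(0.16030534351145037), np.float64(0.0)), (np.float64(0.16030534351145037), np.float64(0.02))]
22.9 [ 0.48747057 -0.49078687  0.21005975] [-3.14112172e+00  4.41080673e-05 -1.18613324e+00] [-0.30269598  0.48972022 -0.19067354]
top
-10:66/100 -8:63/99 -6:64/98 -4:66/99 -2:64/98 0:65/99 2:63/99 4:64/100 6:64/99 8:64/98 10:62/97 12:67/101 14:66/100 16:64/100 18:63/99 20:64/98 22:66/101 24:68/103 26:65/101 28:64/100 30:66/101 32:64/100 34:68/102 36:66/102 38:66/103 40:67/105 42:65/103 44:67/102 46:67/103 48:66/101 50:65/100 52:65/102 54:64/104 56:63/103 58:65/103 60:67/103 62:67/102 64:69/104 66:66/105 68:68/105 70:67/105 72:65/105 74:63/103 76:64/103 78:65/104 80:66/106 82:68/107 84:68/105 86:69/105 88:68/105 90:67/102 92:65/100 94:66/
[... 1429 characters left out ...]
16:70/108 118:70/107
top0 tray
-10:92/99 -8:88/95 -6:83/92 -4:82/92 -2:84/93 0:89/93 2:86/92 4:67/70 6:67/70 8:94/95 10:138/136 12:145/144 14:145/144 16:142/142 18:141/140 20:143/142 22:141/140 24:139/138 26:140/139 28:143/142 30:146/144 32:142/142 34:140/140 36:139/139 38:139/138 40:142/141 42:142/141 44:143/141 46:142/141 48:140/139 50:140/139 52:141/140 54:141/140 56:140/139 58:140/139 60:141/140 62:140/140 64:146/144 66:135/131 68:79/82 70:119/139 72:101/121 74:84/101 76:91/108 78:128/153 80:122/136 82:132/134 84:137/136 86:122/126 88:80/83 90:57/59 92:50/51 94:50/53 96:44/60 98:33/65 100:26/68 102:22/62 104:23/71 106:28/172 108:39/127 110:61/74 112:93/54 114:125/84 116:129/88 118:129/85
```

step_arm:
  rows:
    - [-0.03,-0.035,0.02,0,0.03]
    - [-0.06,-0.07,0.03,0,0.03]
    - [-0.09,-0.1,0.03,0,0.03]
    - [-0.12,-0.14,0.03,0,0.03]
    - [-0.14,-0.17,0.03,0,0.03]
    - [-0.14,-0.17,0.03,0,0.03]

```text
t: 23.5
eef_pos: [0.3456, -0.6621, 0.2389]
ee_rot: [3.141, 0.001, -1.187]
force: [0.5, 1.0, -0.5]
width: 0.0297
gripper_force: 0.0
```

```bash
python3 lev.py; python3 - <<'E'
from h import *
import pickle
p=[.550,-.247,.0657]
xs=np.arange(-.01,.12,.002)
T=pickle.load(open("pics/last_top.pkl","rb"));T0=pickle.load(open("pics/top0.pkl","rb"))
for n,f,y,z in (("wall R",T,-.03,.058),("wall L",T,.03,.058),("tray R",T,-.03,.034),("tray L",T,.03,.034),("tray0",T0,.0,.034)):
    q=proj(f,c2w(p,[(x,y,z) for x in xs])).astype(np.float32)
    s=cv2.remap(f["color"],q[:,0],q[:,1],cv2.INTER_LINEAR)[:,0]
    print(n," ".join(f"{x*1000:.0f}:{b}/{r}" for x,(b,g,r) in zip(xs,s)))
E
```

```text
scene 425 [(np.float64(0.6445993031358885), np.float64(0.06)), (np.float64(0.6702898550724637), np.float64(0.02)), (np.float64(0.6703703703703704), np.float64(-0.04))]
wrist 0 [(np.float64(0.0), np.float64(2.4)), (np.float64(0.0), np.float64(2.42)), (np.float64(0.0), np.float64(2.44))]
top 270 [(np.float64(0.553030303030303), np.float64(-0.02)), (np.float64(0.5572519083969466), np.float64(0.0)), (np.float64(0.5572519083969466), np.float64(0.02))]
23.65 [ 0.34862331 -0.65925692  0.23970955] [-3.14146284e+00  8.30846142e-04 -1.18281533e+00] [-0.28478282 -0.11033207 -0.05576861]
wall R -10:70/76 -8:58/63 -6:61/66 -4:63/67 -2:60/66 0:57/62 2:61/59 4:68/67 6:62/60 8:83/62 10:114/74 12:132/87 14:135/88 16:136/91 18:105/95 20:112/119 22:150/151 24:163/161 26:158/157 28:155/154 30:156/155 32:157/155 34:158/154 36:157/156 38:157/157 40:157/155 42:157/155 44:158/155 46:157/154 48:157/156 50:158/155 52:157/154 54:155/153 56:154/151 58:156/154 60:157/155 62:157/156 64:156/156 66:156/155 68:158/156 70:162/159 72:137/136 74:115/122 76:112/131 78:100/116 80:65/75 82:111/126 84:151/172 86:156/172 88
[... 2200 characters left out ...]
95 116:145/99 118:145/95
tray0 -10:92/99 -8:88/95 -6:83/92 -4:82/92 -2:84/93 0:89/93 2:86/92 4:67/70 6:67/70 8:94/95 10:138/136 12:145/144 14:145/144 16:142/142 18:141/140 20:143/142 22:141/140 24:139/138 26:140/139 28:143/142 30:146/144 32:142/142 34:140/140 36:139/139 38:139/138 40:142/141 42:142/141 44:143/141 46:142/141 48:140/139 50:140/139 52:141/140 54:141/140 56:140/139 58:140/139 60:141/140 62:140/140 64:146/144 66:135/131 68:79/82 70:119/139 72:101/121 74:84/101 76:91/108 78:128/153 80:122/136 82:132/134 84:137/136 86:122/126 88:80/83 90:57/59 92:50/51 94:50/53 96:44/60 98:33/65 100:26/68 102:22/62 104:23/71 106:28/172 108:39/127 110:61/74 112:93/54 114:125/84 116:129/88 118:129/85
```

```bash
python3 -c "
from station import arm
print(arm.job_done())"
```

```text
the job is handed in; nothing more can be done
None
```

The lever is back at locked (about 0 rad in the images), with the sliding wall's gasket tight on the tray and the tray straight against the fixed wall. I handed the job in but got no verdict back, and the gasket squeeze was not measured directly.

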